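# Slide the top slate across and stand the headlamp on it

### The job

Slide the top slate coaster out of the open side of the yellow box, straight across onto the grey tray, without lifting it, until its edge is fully home and flush against the tray's end rim; press on it only gently, because it cracks under a hard push, and leave the other two slates where they are in the box. Then stand the steel headlamp housing upright, lens up, in the middle of that slate and let go. Leave the globe bulb and the cup of spent cells alone.

Things in the scene. Friction and masses are not known exactly. Their poses are not given: they have to be found in the camera images.
- box: Yellow open flip-top box, fixed on a solid foot 0 to 12 mm high, 102 x 102 mm outside, 96 x 96 inside. Origin: centre of the box's underside (top of the foot); z up. Floor 4 mm; 3 mm walls at -x, +x and -y rise 34 mm (6 mm above the top slate); the +y side is open above a 10 mm sill. Lid folded back at +x, sloping down, out to 145 mm from the origin. No finger room beside the slates.
- tray: Light grey silicone tray, fixed, beside the box's open +y side, 3 to 9 mm from it, axes as the box; 118 (x) x 110 (y) mm. Flat deck 18 mm above its origin (in its middle), 1 to 4 mm below the top slate's underside. End rim at +y, 8 mm above the deck, inner face 47 mm from the origin; side rims 5 mm above the deck, 106 mm apart; no rim towards the box.
- rim_face (a point): Middle of the foot of the tray's end rim's inner face, at deck height; axes as the tray, +y points into the rim. A slate that is fully home has its centre 45 mm from here in -y.
- slate_top: Top slate coaster, dark grey, 90 x 90 x 8 mm, about 0.17 kg, loose; top face 28 mm above the box's origin. Origin: centre of its underside; z up. Pressing on its middle with shut fingertips at 7 to 10 N drags it by friction in the box's +y direction; over 22 N cracks it. It drops 1 to 4 mm as it leaves the stack; once it meets the rim the fingers slip on it harmlessly.
- slate_mid: Middle slate coaster of the stack, same size, origin likewise; must stay in the box.
- slate_low: Lowest slate coaster of the stack, same size, origin likewise; must stay in the box.
- headlamp: Steel headlamp housing standing lens up on the ledge: a plain upright cylinder, diameter 46 mm, height 38 mm, about 0.11 kg, loose. Origin: centre of its underside; z up, towards the lens.
- bulb: Opaque white globe bulb, cap up, in a cardboard collar, 95 mm across and 150 mm high, loose; leave alone. Origin: centre of its underside. It and the headlamp stand on opposite sides of the box and tray.
- cup: Clear acrylic cup with three spent AAA cells, 68 mm across and 60 mm high, loose, near the far left of the tray; leave alone. Origin: centre of its underside.
Mind the look-alikes: they are no part of the job. There is more than one size of the headlamp; the one meant has the size given above.

How it is judged:
By the outcome, as a careful person would: the job done as asked, in the order asked, and still so for the second after the job is handed in, with the robot touching nothing.
It also fails if it takes over 69 s, if anything falls off the work surface, if the arm or the gripper's body presses on something with over 40 N, if the wrist force passes 120 N, or if a joint passes its speed limit or range.

### The arm

A 6-joint arm with a two-finger parallel gripper is mounted at the origin on the work surface. World frame = base frame: x ahead of the robot, y to its left, z up, the work surface at z = 0. Lengths are in mm, angles in rad, forces in N, time in s.
With the tool pointing down it reaches from about 400 to 925 mm from the base axis. Payload 12.5 kg.
Tool frame: the origin (TCP) lies between the finger pads; the fingertips stand 11 mm ahead of it and the grasp point (between the pads) lies 8 mm behind it (env.tip_extent is the distance from the TCP to the fingertips, in mm); x points along the fingers, z is the direction in which the jaws open and shut, and the axes are right-handed (so a half turn about x gives the same grasp; the last joint's range is limited). The gripper opens to 95 mm and grips with 3 to 60 N. Pads are 20 mm wide; open, the fingers measure 119 mm over their backs; the gripper's body (75 mm by 180 mm) begins 59 mm behind the grasp point.
Start: joints at [-1.269, 0.491, 1.559, -0, 1.092, -0.106], TCP at [247.893, -573.755, 225.661] pointing down, gripper open.
Joint ranges: [-3.1, 3.1], [-0.84, 2.19], [0.05, 2.79], [-1.13, 4.28], [0.06, 2.93], [-2.69, 2.69]. Speed limits (rad/s): [2.22, 2.22, 2.79, 3.14, 3.14, 3.14].

### API

Orientations are given as [roll, pitch, yaw] about the fixed x, y, z axes, in that order (R = Rz(yaw) Ry(pitch) Rx(roll)).
In Python, from cell import status, imaging, env gives the robot as it stands. The module is installed in compiled form; this text tells all that it offers.
- The arm moves only by the tool apply_moves, never from a script. Its argument "increments" is a list of rows, each a list of 5 numbers: the closure, from 0 (fully open) to 1 (shut), then the shift along the tool's x, y, z in mm, then the turn about the tool's x in degrees. A call has 1 to 10 rows; each row shifts and turns the commanded pose from where the row before left it, along the tool's axes as they then stand; what a row does not reach is not made up. A row lasts 1/10 s, in which the tool goes at most 50 mm and 8.59 degrees, less where a joint would pass 70% of its speed; a pose out of reach is approached as far as the arm can. A call with a gripper value outside its range is refused whole. The fingers move at their own pace and stop on an object; the grip force is fixed at half the most. Time passes only in rows, so rows that do not move let the fingers close. It gives the time, the measured TCP pose, the force and the opening at its end, in the units of the state.
- status.state(): the state, without advancing time (a new reading comes with each control period).
- imaging.read_camera(name): name is "scene" or "top"; returns a dict with "pixels" (420x560x3 uint8, red, green, blue), "fovy" (degrees; the focal length in pixels is half the picture's height over the tangent of half this angle, whatever the lens; pixels are square), "cx", "cy" (the principal point, pixels), "distortion" ([k1, k2, p1, p2, k3] as OpenCV has them; the pictures are not rectified), "R" (3x3) and "t" (3): a world point X has camera coordinates R X + t. Camera axes: x right, y down, z forward; pixel columns grow to the right and rows downward; lengths in mm; the calibration is good to about 2 mm. A picture is of the moment at which its call begins. There is no depth.
- env.job_done(): hands the job in, once; it reports no verdict.
The state is a dict: "t": time; "joints": joint angles; "qvel": joint speeds; "tau": joint torques, N m; "eef_pos": TCP position; "tcp_rot": TCP orientation; "ft_force": force on the tool from outside, world axes, zero at the start; "moment": the same for the moment, N m; "opening": opening from 0.0 (shut) to 1.0 (fully open).
Only numpy, scipy, OpenCV 4.12 (cv2) and the standard library are available. Lean on these libraries where they do the work, as an engineer would, in place of code of your own. Each camera call takes 0.05 s, during which the arm holds its last target. There are 200 camera calls.

## Working session

There is one attempt and no reset: what is moved stays moved. The work goes in short steps, Python scripts to look and compute and a tool call to move; the robot and the scene stay as the last step left them, time stands still between calls to the robot, and variables do not carry over. Pictures are saved under pics/ and viewed, about 8 in all and at most 12, crops included, and the job is handed in when it is done.

Besides the shell and the picture viewer there is one more tool, called after "Emit:" as name([rows], argument=value, ...), one row to a line, values as JSON. apply_moves: Moves the arm, as the interface text tells. Its arguments: {"type":"object","properties":{"increments":{"type":"array"}},"required":["increments"]}

```bash
mkdir -p pics; cat > h.py <<'E'
import numpy as np, cv2
from cell import status, imaging, env
def cam(n):
    c=imaging.read_camera(n); h=c["pixels"].shape[0]
    f=h/2/np.tan(np.radians(c["fovy"])/2)
    c["K"]=np.array([[f,0,c["cx"]],[0,f,c["cy"]],[0,0,1]]); c["R"]=np.array(c["R"]); c["t"]=np.array(c["t"]); c["D"]=np.array(c["distortion"],float)
    return c
def proj(c,X):
    return cv2.projectPoints(np.array(X,float).reshape(-1,1,3),cv2.Rodrigues(c["R"])[0],c["t"],c["K"],c["D"])[0].reshape(-1,2)
def back(c,uv,z):
    p=cv2.undistortPoints(np.array(uv,float).reshape(-1,1,2),c["K"],c["D"]).reshape(-1,2)
    d=np.c_[p,np.ones(len(p))]@c["R"]; o=-c["R"].T@c["t"]
    return o+d*((np.array(z)-o[2])/d[:,2])[:,None]
def save(c,n): cv2.imwrite("pics/"+n,c["pixels"][:,:,::-1])
E
python3 - <<'E'
from h import *
for n in("scene","top"):
    c=cam(n); save(c,n+"0.png"); print(n,c["fovy"],-c["R"].T@c["t"],c["R"][2],c["D"])
print(status.state(),env.tip_extent)
E
```

```text
scene 54.060403481789535 [1227.67402712   75.24002632  820.26642893] [-0.65223208 -0.10003511 -0.75138958] [-0.09343566  0.          0.          0.          0.        ]
top 49.89097144638564 [ 457.0256785   -16.7028413  1014.31208158] [ 0.07489644 -0.03034465 -0.99672951] [-0.14641315  0.          0.          0.          0.        ]
{'t': 0.1, 'joints': array([-1.26861825e+00,  4.91487776e-01,  1.55938110e+00, -3.09313446e-05,
        1.09168303e+00, -1.05618291e-01]), 'qvel': array([ 0.00038201, -0.00277334, -0.00057877, -0.00189106, -0.00108842,
        0.00045357]), 'tau': array([ 4.18305950e-03, -6.13625765e+01, -2.58605790e+01,  6.94520446e-02,
        4.70434316e-02, -4.77607364e-05]), 'eef_pos': array([ 247.81190883, -573.55738099,  225.12987304]), 'tcp_rot': array([3.06456673, 1.56983668, 1.90158104]), 'ft_force': array([0.22602856, 0.231597  , 0.5455837 ]), 'moment': array([ 0.01585757,  0.05067853, -0.04807972]), 'opening': 0.9975594149779167} 11.0
```

View pics/scene0.png

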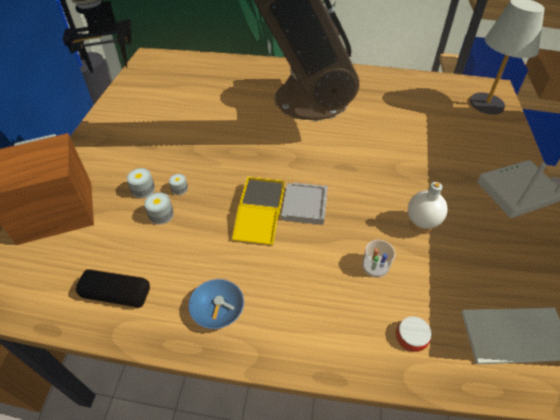

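View pics/top0.png

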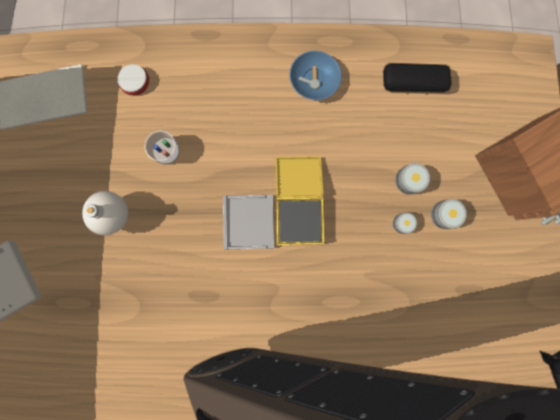

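```bash
python3 - <<'E'
from h import *
im=cv2.imread("pics/top0.png"); s=cv2.imread("pics/scene0.png")
up=lambda a:cv2.resize(a,None,fx=4,fy=4,interpolation=cv2.INTER_CUBIC)
A=up(im[150:255,218:328]);B=up(im[150:255,390:475])
cv2.imwrite("pics/c1.png",np.hstack([A,B]))
cv2.imwrite("pics/c2.png",up(s[160:250,120:312]))
E
```

```text
(no output)
```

View pics/c1.png

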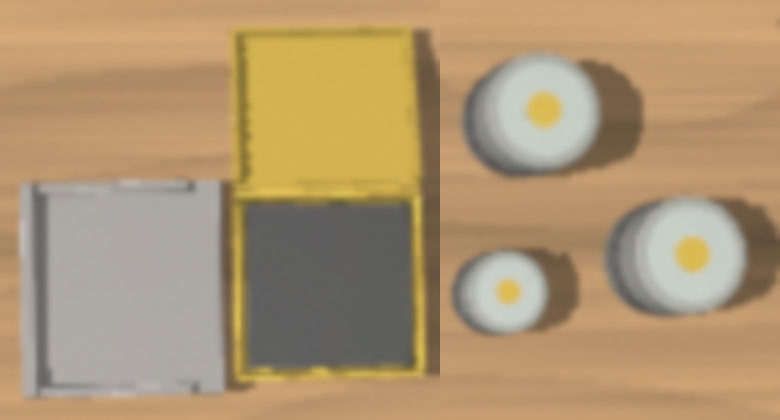

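View pics/c2.png

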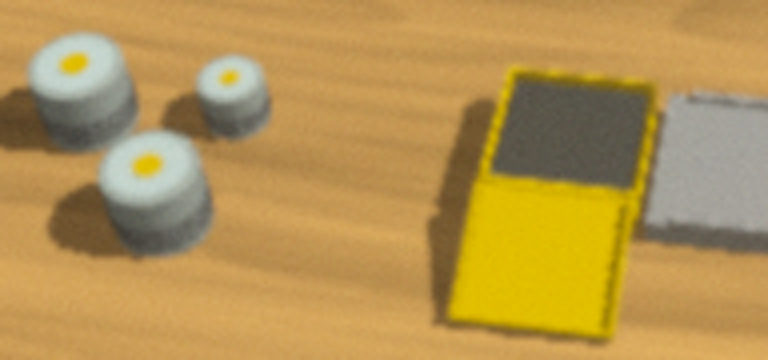

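```bash
cat > fit.py <<'E'
from h import *
from scipy.optimize import least_squares
T=cam("top");S=cam("scene")
tp=lambda p:(np.array(p,float)+.5)/4-.5+[218,150]
sp=lambda p:(np.array(p,float)+.5)/4-.5+[120,160]
# lens dots
def dots(c,roi):
    y0,y1,x0,x1=roi; hsv=cv2.cvtColor(c["pixels"],cv2.COLOR_RGB2HSV)
    m=np.zeros(hsv.shape[:2],np.uint8); m[y0:y1,x0:x1]=cv2.inRange(hsv,(18,110,150),(35,255,255))[y0:y1,x0:x1]
    return m
def tri(ut,us):
    r=least_squares(lambda X:np.r_[(proj(T,X)-ut).ravel(),(proj(S,X)-us).ravel()],[500,-200,40])
    return r.x,r.fun
off=[172,0] # headlamp crop starts at col 390, pasted at x=440
for n,a,b in(("upper",(543,111),(147,165)),("right",(692,254),(75,63)),("small",(508,291),(230,78))):
    ut=(np.array(a,float)-[440,0]+.5)/4-.5+[390,150]
    X,e=tri(ut,sp(b)); 
    f=T["K"][0,0]; print(n,X.round(1),e.round(2),"mm per crop px",(T["R"][2]@X+T["t"][2])/f/4)
def box(p,L): 
    c,s=np.cos(p[2]),np.sin(p[2]); L=np.array(L,float)
    return np.c_[p[0]+c*L[:,0]-s*L[:,1],p[1]+s*L[:,0]+c*L[:,1],p[3]+L[:,2]]
LT=[(-51,-51,34),(-51,51,34),(51,-51,34),(51,51,34)];PT=tp([(427,376),(234,380),(418,190),(232,192)])
LS=[(-51,-51,34),(-51,51,34)];PS=sp([(512,66),(656,82)])
r=least_squares(lambda p:np.r_[(proj(T,box(p,LT))-PT).ravel(),(proj(S,box(p,LS))-PS).ravel()],[500,0,0,6],loss="soft_l1")
print("box",r.x,r.fun.round(2))
# tray top outer corners; deck height in world = box z + 20 - (1..4) ; rim end +8, side +5
d=r.x[3]+20-2.5
LT=[(59,55,8),(-59,55,8),(59,-55,0),(-59,-55,0)];PT=tp([(20,183),(22,396),(222,180),(225,392)])
q=least_squares(lambda p:(proj(T,box([p[0],p[1],p[2],d],LT))-PT).ravel(),[500,100,0])
print("tray",q.x,q.fun.round(2))
rel=q.x[:2]-r.x[:2];c,s=np.cos(r.x[2]),np.sin(r.x[2]);print("tray in box",c*rel[0]+s*rel[1],-s*rel[0]+c*rel[1])
E
python3 fit.py
```

```text
upper [ 589.1 -334.3   53.5] [ 0.07 -0.02  0.08  0.02] mm per crop px 0.5411224587746485
right [ 509.4 -415.5   55.1] [-0.25  0.06 -0.3  -0.07] mm per crop px 0.5383091499137245
small [ 491.1 -315.3   37.8] [-0.27  0.06 -0.33 -0.06] mm per crop px 0.5454168576207613
box [ 4.97671733e+02 -7.92332360e+01  7.90463809e-03 -2.07744862e-01] [-0.99  0.06  0.37 -0.01  0.13 -0.13  0.05  0.1  -0.7   0.03  0.37 -0.08]
tray [4.97506867e+02 3.27830576e+01 8.76403880e-03] [ 0.19 -0.37  0.26  0.22 -0.33 -0.1  -0.12  0.25]
tray in box 0.7205785263332763 112.01409723369821
```

```bash
cat >> h.py <<'E'
from scipy.spatial.transform import Rotation as Ro
def delta(tgt):
    s=status.state(); R=Ro.from_euler("xyz",s["tcp_rot"]).as_matrix(); d=R.T@(np.array(tgt)-s["eef_pos"])
    print("t",s["t"],"pos",s["eef_pos"].round(2),"F",s["ft_force"].round(2),"open",round(s["opening"],3)); print("tool axes (cols)\n",R.round(4)); print("shift",d.round(1)); return s
E
python3 -c "
from h import *
delta([498,-79,90])"
```

```text
t 0.2 pos [ 247.84 -573.65  225.31] F [ 0.05 -0.54 -0.79] open 0.998
tool axes (cols)
 [[-2.000e-04  9.180e-01  3.966e-01]
 [ 5.000e-04  3.966e-01 -9.180e-01]
 [-1.000e+00  0.000e+00 -6.000e-04]]
shift [ 135.5  425.8 -354.8]
```

Emit:
apply_moves([
  [1, 0, 30, -25, 0],
  [1, 0, 30, -25, 0],
  [1, 0, 30, -25, 0],
  [1, 0, 30, -25, 0],
  [1, 0, 30, -25, 0],
  [1, 0, 30, -25, 0],
  [1, 0, 30, -25, 0],
  [1, 0, 30, -25, 0],
  [1, 0, 30, -25, 0],
  [1, 0, 30, -25, 0],
])

```text
t: 1.2
eef_pos: [424.6, -223.8, 225.7]
tcp_rot: [0.368, 1.571, -0.796]
ft_force: [0.8, -0.1, 0.3]
opening: 0.216
```

Emit:
apply_moves([
  [1, 0, 30, -25, 0],
  [1, 0, 30, -25, 0],
  [1, 0, 30, -25, 0],
  [1, 0, 35, -30, 0],
  [1, 30, 0, 0, 5],
  [1, 30, 0, 0, 6],
  [1, 30, 0, 0, 6],
  [1, 30, 0, 0, 5.9],
  [1, 0, 0, 0, 0],
  [1, 0, 0, 0, 0],
])

```text
t: 2.2
eef_pos: [497.4, -79.4, 106.0]
tcp_rot: [-1.749, 1.57, 2.974]
ft_force: [0.5, -0.4, 0.7]
opening: 0.005
```

```bash
python3 -c "
from h import *
delta([498,-79,50])"
```

```text
t 2.2 pos [497.36 -79.36 105.98] F [ 0.49 -0.37  0.66] open 0.005
tool axes (cols)
 [[-7.000e-04  9.999e-01  1.120e-02]
 [ 1.000e-04  1.120e-02 -9.999e-01]
 [-1.000e+00 -7.000e-04 -1.000e-04]]
shift [56.   0.7 -0.3]
```

Emit:
apply_moves([
  [1, 25, 0, 0, 0],
  [1, 20, 0, 0, 0],
  [1, 8, 0, 0, 0],
  [1, 0.5, 0, 0, 0],
  [1, 0.5, 0, 0, 0],
  [1, 0, 0, 0, 0],
])

```text
t: 2.8
eef_pos: [497.8, -79.5, 52.7]
tcp_rot: [1.217, 1.569, -0.345]
ft_force: [0.6, 0.5, 0.4]
opening: 0.005
```

```bash
python3 - <<'E'
from h import *
a=cam("top");b=cam("scene")
up=lambda x:cv2.resize(x[:,:,::-1],None,fx=4,fy=4,interpolation=cv2.INTER_CUBIC)
cv2.imwrite("pics/d.png",np.hstack([up(a["pixels"][180:270,230:330]),up(b["pixels"][150:240,220:310])]))
print(status.state()["eef_pos"],status.state()["ft_force"])
E
```

```text
[497.60497758 -79.42345118  52.44038922] [-0.58781305 -0.34697055 -0.17561911]
```

View pics/d.png

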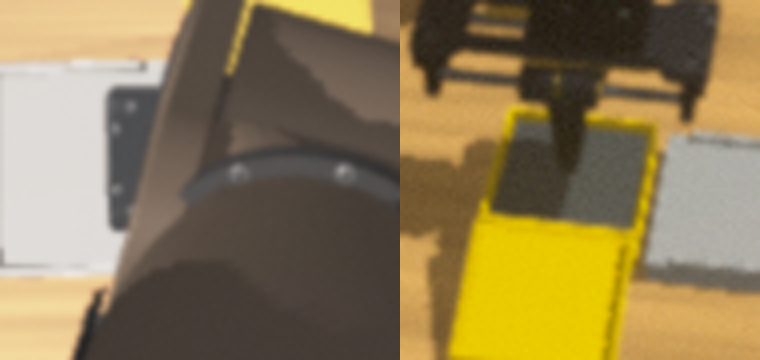

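Emit:
apply_moves([
  [1, 0.5, 0, 0, 0],
  [1, 0.5, 0, 0, 0],
  [1, 0.5, 0, 0, 0],
  [1, 0.5, 0, 0, 0],
  [1, 0, 0, 0, 0],
])

```text
t: 3.4
eef_pos: [497.2, -79.3, 49.5]
tcp_rot: [-1.405, 1.571, -2.967]
ft_force: [-0.3, -0.7, 0.6]
opening: 0.004
```

Emit:
apply_moves([
  [1, 0.5, 0, 0, 0],
  [1, 0.5, 0, 0, 0],
  [1, 0.5, 0, 0, 0],
  [1, 0.5, 0, 0, 0],
  [1, 0, 0, 0, 0],
])

```text
t: 3.9
eef_pos: [497.2, -79.3, 47.5]
tcp_rot: [-1.005, 1.571, -2.568]
ft_force: [0.1, -0.1, -0.1]
opening: 0.005
```

Emit:
apply_moves([
  [1, 0.5, 0, 0, 0],
  [1, 0.5, 0, 0, 0],
  [1, 0.5, 0, 0, 0],
  [1, 0.5, 0, 0, 0],
  [1, 0, 0, 0, 0],
])

```text
t: 4.4
eef_pos: [497.2, -79.3, 45.6]
tcp_rot: [-1.024, 1.571, -2.587]
ft_force: [-1.0, 0.2, 0.3]
opening: 0.009
```

Emit:
apply_moves([
  [1, 0.5, 0, 0, 0],
  [1, 0.5, 0, 0, 0],
  [1, 0.5, 0, 0, 0],
  [1, 0.5, 0, 0, 0],
  [1, 0, 0, 0, 0],
])

```text
t: 4.9
eef_pos: [497.3, -79.3, 43.6]
tcp_rot: [-0.099, 1.571, -1.661]
ft_force: [0.2, 0.9, -0.4]
opening: 0.005
```

Emit:
apply_moves([
  [1, 0.5, 0, 0, 0],
  [1, 0.5, 0, 0, 0],
  [1, 0.5, 0, 0, 0],
  [1, 0.5, 0, 0, 0],
  [1, 0, 0, 0, 0],
])

```text
t: 5.4
eef_pos: [497.2, -79.3, 41.6]
tcp_rot: [-1.003, 1.571, -2.565]
ft_force: [0.1, -1.0, 0.7]
opening: 0.003
```

Emit:
apply_moves([
  [1, 0.5, 0, 0, 0],
  [1, 0.5, 0, 0, 0],
  [1, 0.5, 0, 0, 0],
  [1, 0, 0, 0, 0],
])

```text
t: 5.8
eef_pos: [497.3, -79.3, 40.4]
tcp_rot: [0.956, 1.571, -0.606]
ft_force: [-1.7, -0.1, 4.5]
opening: 0.006
```

Emit:
apply_moves([
  [1, 0.3, 0, 0, 0],
  [1, 0, 0, 0, 0],
])

```text
t: 6.0
eef_pos: [497.3, -79.3, 40.4]
tcp_rot: [1.038, 1.57, -0.525]
ft_force: [-2.7, 0.1, 10.0]
opening: 0.005
```

Emit:
apply_moves([
  [1, 0, 0, -1, 0],
  [1, 0, 0, -2, 0],
  [1, 0, 0, -2, 0],
  [1, 0, 0, -2, 0],
  [1, 0, 0, -2, 0],
])

```text
t: 6.5
eef_pos: [497.8, -70.6, 40.4]
tcp_rot: [1.156, 1.569, -0.407]
ft_force: [-0.3, -2.3, 7.1]
opening: 0.007
```

Emit:
apply_moves([
  [1, 0.1, 0, -2, 0],
  [1, 0, 0, -2, 0],
  [1, 0, 0, -2, 0],
  [1, 0, 0, -2, 0],
  [1, 0, 0, -2, 0],
])

```text
t: 7.0
eef_pos: [497.8, -60.7, 40.4]
tcp_rot: [1.176, 1.569, -0.386]
ft_force: [-0.4, -2.5, 8.0]
opening: 0.003
```

```bash
python3 - <<'E'
from h import *
b=cam("scene")
cv2.imwrite("pics/e.png",cv2.resize(b["pixels"][150:240,220:340,::-1],None,fx=5,fy=5,interpolation=cv2.INTER_CUBIC))
delta([498,0,40])
E
```

```text
t 7.05 pos [497.83 -60.45  40.37] F [ 0.09 -1.21  7.05] open 0.005
tool axes (cols)
 [[ 2.1e-03  1.0e+00  8.2e-03]
 [-8.0e-04  8.2e-03 -1.0e+00]
 [-1.0e+00  2.1e-03  8.0e-04]]
shift [  0.3   0.7 -60.4]
```

View pics/e.png

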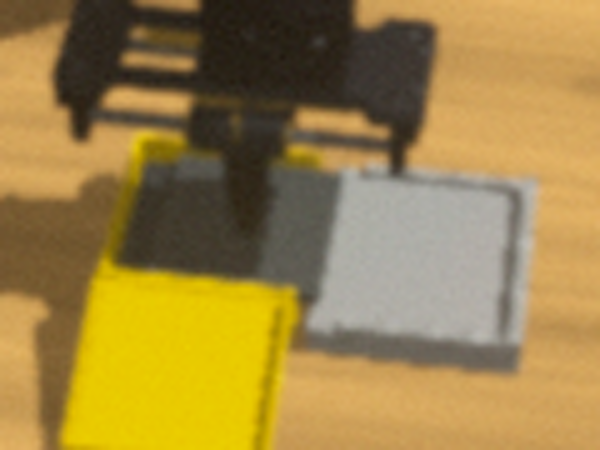

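Emit:
apply_moves([
  [1, 0.05, 0, -2, 0],
  [1, 0, 0, -2, 0],
  [1, 0, 0, -2, 0],
  [1, 0, 0, -2, 0],
  [1, 0, 0, -2, 0],
])

```text
t: 7.55
eef_pos: [497.8, -50.7, 40.4]
tcp_rot: [1.194, 1.568, -0.368]
ft_force: [-0.3, -3.9, 8.5]
opening: 0.004
```

Emit:
apply_moves([
  [1, 0, 0, -2, 0],
  [1, 0, 0, -2, 0],
  [1, 0, 0, -2, 0],
  [1, 0, 0, -2, 0],
  [1, 0, 0, -2, 0],
])

```text
t: 8.05
eef_pos: [497.7, -40.7, 40.4]
tcp_rot: [1.211, 1.568, -0.351]
ft_force: [-0.6, -2.4, 8.2]
opening: 0.005
```

Nearing the stack edge; smaller calls from here.

Emit:
apply_moves([
  [1, 0, 0, -2, 0],
  [1, 0, 0, -2, 0],
  [1, 0, 0, -2, 0],
  [1, 0, 0, -1, 0],
])

```text
t: 8.45
eef_pos: [497.6, -33.5, 40.3]
tcp_rot: [1.254, 1.569, -0.308]
ft_force: [0.8, -1.5, 7.6]
opening: 0.004
```

Emit:
apply_moves([
  [1, 0, 0, -1.5, 0],
  [1, 0, 0, -1.5, 0],
  [1, 0, 0, -1, 0],
])

```text
t: 8.75
eef_pos: [497.3, -29.5, 40.1]
tcp_rot: [1.231, 1.569, -0.331]
ft_force: [0.5, -2.1, 5.4]
opening: 0.001
```

Emit:
apply_moves([
  [1, 0.2, 0, -1, 0],
  [1, 0.1, 0, -1.5, 0],
  [1, 0.1, 0, -1.5, 0],
])

```text
t: 9.05
eef_pos: [497.5, -25.6, 39.9]
tcp_rot: [1.243, 1.569, -0.319]
ft_force: [0.3, -2.2, 7.8]
opening: 0.006
```

Emit:
apply_moves([
  [1, 0.1, 0, -1.5, 0],
  [1, 0.1, 0, -1.5, 0],
  [1, 0.1, 0, -1.5, 0],
  [1, 0.1, 0, -1.5, 0],
])

```text
t: 9.45
eef_pos: [497.6, -19.6, 39.6]
tcp_rot: [1.265, 1.568, -0.298]
ft_force: [0.6, -2.4, 10.4]
opening: 0.006
```

Emit:
apply_moves([
  [1, 0, 0, -1.5, 0],
  [1, 0.05, 0, -1.5, 0],
  [1, 0.05, 0, -1.5, 0],
  [1, 0.1, 0, -1.5, 0],
])

```text
t: 9.85
eef_pos: [497.6, -13.6, 39.4]
tcp_rot: [1.271, 1.568, -0.292]
ft_force: [-0.5, -3.2, 9.6]
opening: 0.004
```

Emit:
apply_moves([
  [1, 0, 0, -2, 0],
  [1, 0.1, 0, -2, 0],
  [1, 0, 0, -2, 0],
  [1, 0.1, 0, -2, 0],
])

```text
t: 10.25
eef_pos: [497.5, -5.6, 39.2]
tcp_rot: [1.283, 1.568, -0.279]
ft_force: [-0.2, -2.8, 10.5]
opening: 0.004
```

Emit:
apply_moves([
  [1, 0, 0, -2, 0],
  [1, 0, 0, -2, 0],
  [1, 0.05, 0, -2, 0],
  [1, 0.05, 0, -2, 0],
])

```text
t: 10.65
eef_pos: [497.4, 2.4, 39.1]
tcp_rot: [1.29, 1.569, -0.272]
ft_force: [0.5, -2.3, 9.4]
opening: 0.011
```

Emit:
apply_moves([
  [1, 0, 0, -2, 0],
  [1, 0.05, 0, -2, 0],
  [1, 0.05, 0, -2, 0],
])

```text
t: 10.95
eef_pos: [497.3, 8.4, 39.0]
tcp_rot: [1.306, 1.569, -0.257]
ft_force: [0.4, -2.4, 9.5]
opening: 0.004
```

Emit:
apply_moves([
  [1, 0, 0, -1.5, 0],
  [1, 0, 0, -1.5, 0],
  [1, 0, 0, -1, 0],
  [1, 0, 0, 0, 0],
])

```text
t: 11.35
eef_pos: [496.4, 12.8, 38.2]
tcp_rot: [-1.45, 1.571, -3.013]
ft_force: [0.1, -0.2, 0.2]
opening: 0.001
```

Emit:
apply_moves([
  [1, 0.4, 0, 0, 0],
  [1, 0.3, 0, 0, 0],
  [1, 0, 0, 0, 0],
])

```text
t: 11.65
eef_pos: [496.4, 12.7, 37.6]
tcp_rot: [-1.336, 1.571, -2.899]
ft_force: [-1.6, 0.4, 3.2]
opening: 0.006
```

Emit:
apply_moves([
  [1, 0.3, 0, 0, 0],
  [1, 0, 0, 0, 0],
  [1, 0, 0, -1, 0],
  [1, 0, 0, -1.5, 0],
  [1, 0, 0, -1.5, 0],
])

```text
t: 12.15
eef_pos: [496.9, 16.4, 37.6]
tcp_rot: [1.243, 1.569, -0.32]
ft_force: [-0.5, -1.5, 5.2]
opening: 0.007
```

Emit:
apply_moves([
  [1, 0.2, 0, -1.5, 0],
  [1, 0, 0, -2, 0],
  [1, 0, 0, -2, 0],
  [1, 0, 0, -2, 0],
])

```text
t: 12.55
eef_pos: [497.1, 23.9, 37.6]
tcp_rot: [1.308, 1.569, -0.254]
ft_force: [-0.1, -3.2, 8.7]
opening: 0.006
```

Emit:
apply_moves([
  [1, 0, 0, -2, 0],
  [1, 0, 0, -2, 0],
  [1, 0, 0, -1.5, 0],
  [1, 0, 0, -1.5, 0],
])

```text
t: 12.95
eef_pos: [497.1, 30.9, 37.6]
tcp_rot: [1.313, 1.569, -0.249]
ft_force: [-0.1, -2.7, 8.9]
opening: 0.007
```

```bash
python3 - <<'E'
from h import *
b=cam("scene")
cv2.imwrite("pics/f.png",cv2.resize(b["pixels"][165:240,225:345,::-1],None,fx=6,fy=6,interpolation=cv2.INTER_CUBIC))
E
```

```text
(no output)
```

View pics/f.png

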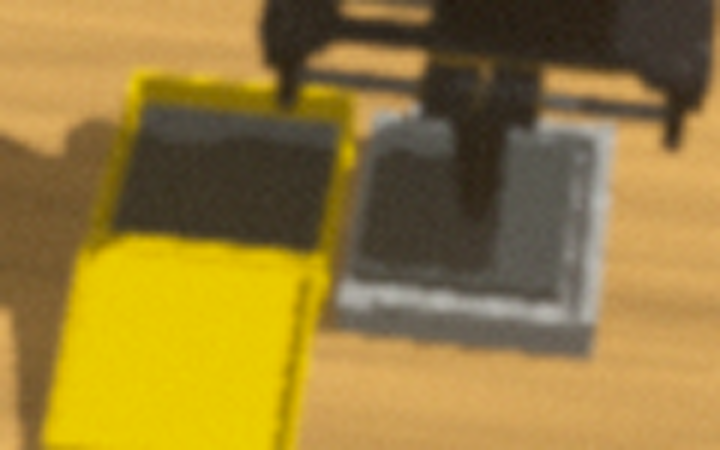

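Emit:
apply_moves([
  [1, 0, 0, -1, 0],
  [1, 0, 0, -1, 0],
  [1, 0, 0, -1, 0],
  [1, 0, 0, -1, 0],
])

```text
t: 13.4
eef_pos: [497.0, 34.9, 37.6]
tcp_rot: [1.324, 1.569, -0.239]
ft_force: [-0.3, -2.3, 8.6]
opening: 0.006
```

Emit:
apply_moves([
  [1, 0, 0, -1, 0],
  [1, 0, 0, -1, 0],
  [1, 0, 0, -1, 0],
  [1, 0, 0, -1, 0],
])

```text
t: 13.8
eef_pos: [497.0, 38.8, 37.6]
tcp_rot: [1.249, 1.569, -0.313]
ft_force: [0.3, -5.0, 9.8]
opening: 0.007
```

Emit:
apply_moves([
  [1, 0, 0, -1, 0],
  [1, 0, 0, -1, 0],
  [1, 0, 0, -1, 0],
  [1, 0, 0, -1, 0],
])

```text
t: 14.2
eef_pos: [496.9, 42.8, 37.6]
tcp_rot: [1.247, 1.569, -0.315]
ft_force: [-0.9, -4.5, 9.3]
opening: 0.006
```

Emit:
apply_moves([
  [1, 0, 0, -1, 0],
  [1, 0, 0, -1, 0],
  [1, 0, 0, 0.5, 0],
  [1, -1, 0, 0, 0],
  [1, -10, 0, 0, 0],
  [0.5, -40, 0, 0, 0],
  [0.3, -40, 0, 20, 0],
  [0.2, 0, 0, 40, 0],
  [0.2, 0, 0, 40, 0],
  [0.2, 0, 0, 40, 0],
])

```text
t: 15.2
eef_pos: [497.2, -96.7, 129.1]
tcp_rot: [1.134, 1.57, -0.428]
ft_force: [0.2, -0.2, -0.3]
opening: 0.371
```

Emit:
apply_moves([
  [0.1, 0, 0, 45, 0],
  [0.1, 0, 0, 45, 0],
  [0.1, 0, 0, 45, 0],
  [0.1, 0, 0, 45, 0],
  [0.1, 0, 0, 40, 0],
  [0.1, 0, 0, 0, 0],
  [0.1, 0, 0, 0, 0],
])

```text
t: 15.9
eef_pos: [498.6, -315.8, 128.1]
tcp_rot: [-2.263, 1.57, 2.456]
ft_force: [0.6, 0.5, -0.6]
opening: 0.891
```

```bash
python3 - <<'E'
from h import *
b=cam("scene");a=cam("top");save(a,"g_top.png");save(b,"g_sc.png")
up=lambda x:cv2.resize(x[:,:,::-1],None,fx=4,fy=4,interpolation=cv2.INTER_CUBIC)
P=up(a["pixels"][185:255,215:330]);Q=up(b["pixels"][165:235,235:330])
cv2.imwrite("pics/g.png",np.hstack([P,Q[:P.shape[0]]])) 
print(P.shape,Q.shape)
delta([491.1,-315.3,35])
E
```

```text
(280, 460, 3) (280, 380, 3)
t 16.0 pos [ 498.97 -314.39  128.25] F [ 0.31 -0.15 -0.52] open 0.899
tool axes (cols)
 [[-5.0e-04  1.0e+00  8.6e-03]
 [ 4.0e-04  8.6e-03 -1.0e+00]
 [-1.0e+00 -5.0e-04 -4.0e-04]]
shift [93.3 -7.8  0.9]
```

View pics/g.png

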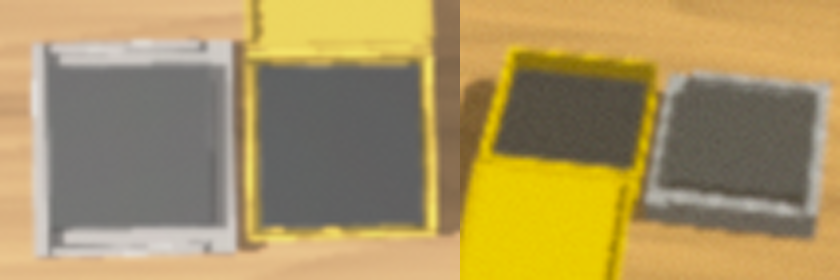

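Emit:
apply_moves([
  [0.1, 20, -8, 1, 0],
  [0.1, 30, 0, 0, 0],
  [0.1, 30, 0, 0, 0],
  [0.1, 20, 0, 0, 0],
  [0.1, 8, 0, 0, 0],
  [0.1, 3, 0, 0, 0],
  [0.1, 0, 0, 0, 0],
])

```text
t: 16.7
eef_pos: [491.5, -316.0, 17.7]
tcp_rot: [0.816, 1.57, -0.746]
ft_force: [-0.6, -0.3, 0.6]
opening: 0.906
```

```bash
python3 -c "
from h import *
delta([491.1,-315.3,17])"
```

```text
t 16.7 pos [ 491.54 -316.05   17.66] F [-0.64 -0.28  0.55] open 0.906
tool axes (cols)
 [[ 4.0e-04  1.0e+00  8.8e-03]
 [-4.0e-04  8.8e-03 -1.0e+00]
 [-1.0e+00  4.0e-04  4.0e-04]]
shift [ 0.7 -0.4 -0.8]
```

Emit:
apply_moves([
  [1, 0, 0, 0, 0],
  [1, 0, 0, 0, 0],
  [1, 0, 0, 0, 0],
  [1, 0, 0, 0, 0],
  [1, 0, 0, 0, 0],
  [1, 0, 0, 0, 0],
  [1, 0, 0, 0, 0],
  [1, 0, 0, 0, 0],
  [1, 0, 0, 0, 0],
  [1, 0, 0, 0, 0],
])

```text
t: 17.7
eef_pos: [491.2, -316.4, 17.2]
tcp_rot: [0.555, 1.571, -1.008]
ft_force: [-1.2, -0.1, 2.6]
opening: 0.473
```

Emit:
apply_moves([
  [1, -5, 0, 0, 0],
  [1, -25, 0, 0, 0],
  [1, -30, 0, 0, 0],
  [1, -30, 0, 0, 0],
  [1, -10, 0, 0, 0],
  [1, 0, 0, 0, 0],
])

```text
t: 18.3
eef_pos: [491.6, -316.6, 118.2]
tcp_rot: [0.873, 1.568, -0.69]
ft_force: [0.0, -0.0, -0.7]
opening: 0.482
```

```bash
cat >> h.py <<'E'
E
python3 - <<'E'
from h import *
delta([491,-315,117])
a=cam("top");b=cam("scene")
# slate centre from top view edges of g_top.png (crop x4 at 215,185)
uv=(np.array([[48,64],[213,62],[48,230],[213,227],[130.5,146]])+.5)/4-.5+[215,185]
print(back(a,uv,np.full(5,26.6)).round(1))
up=lambda x:cv2.resize(x[:,:,::-1],None,fx=4,fy=4,interpolation=cv2.INTER_CUBIC)
cv2.imwrite("pics/i.png",up(b["pixels"][120:220,120:260]))
E
```

```text
t 18.3 pos [ 491.56 -316.61  118.24] F [ 0.04 -0.03 -0.74] open 0.482
tool axes (cols)
 [[ 0.002   1.      0.0081]
 [-0.0016  0.0081 -1.    ]
 [-1.      0.0019  0.0016]]
shift [ 1.2 -0.5 -1.6]
[[543.4  79.8  26.6]
 [543.8 -10.7  26.6]
 [452.6  80.   26.6]
 [453.4 -10.   26.6]
 [498.1  34.7  26.6]]
```

View pics/i.png

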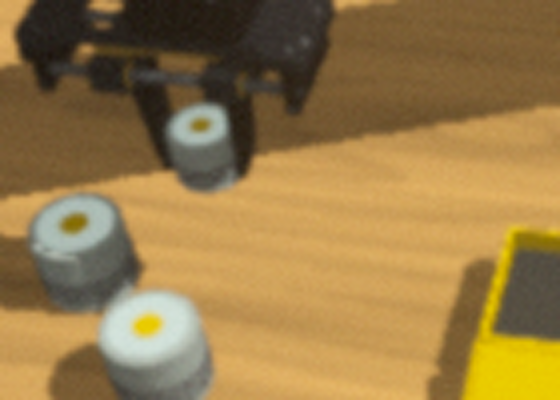

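Emit:
apply_moves([
  [1, 0, 1, -31, 0],
  [1, 0, 1, -40, 0],
  [1, 0, 1, -40, 0],
  [1, 0, 1, -40, 0],
  [1, 0, 1, -40, 0],
  [1, 0, 1, -40, 0],
  [1, 0, 1, -40, 0],
  [1, 0, 1, -40, 0],
  [1, 0, 1, -30, 0],
  [1, 0, 0.6, -10, 0],
])

```text
t: 19.4
eef_pos: [497.1, 37.0, 115.7]
tcp_rot: [-1.661, 1.568, 3.062]
ft_force: [-0.4, -0.3, -1.3]
opening: 0.479
```

Emit:
apply_moves([
  [1, 25, 0, 0, 0],
  [1, 25, 0, 0, 0],
  [1, 10, 0, 0, 0],
  [1, 0, 0, 0, 0],
  [1, 0, 0, 0, 0],
])

```text
t: 19.9
eef_pos: [498.1, 34.3, 57.2]
tcp_rot: [-1.435, 1.57, -2.998]
ft_force: [0.1, -0.7, -1.1]
opening: 0.486
```

```bash
python3 -c "
from h import *
delta([498.1,34.7,43.8])"
```

```text
t 19.9 pos [498.05  34.26  57.19] F [ 0.09 -0.73 -1.1 ] open 0.486
tool axes (cols)
 [[-4.0e-04  1.0e+00  7.5e-03]
 [-1.0e-04  7.5e-03 -1.0e+00]
 [-1.0e+00 -4.0e-04  1.0e-04]]
shift [13.4  0.1 -0.4]
```

Emit:
apply_moves([
  [1, 5, 0, -0.4, 0],
  [1, 5, 0, 0, 0],
  [1, 1.5, 0, 0, 0],
  [1, 0.7, 0, 0, 0],
  [1, 0.5, 0, 0, 0],
  [1, 0, 0, 0, 0],
  [1, 0, 0, 0, 0],
])

```text
t: 20.6
eef_pos: [498.0, 35.1, 44.5]
tcp_rot: [1.158, 1.571, -0.405]
ft_force: [-0.3, -0.2, -1.6]
opening: 0.481
```

Emit:
apply_moves([
  [1, 0.3, 0, 0, 0],
  [1, 0.3, 0, 0, 0],
  [1, 0, 0, 0, 0],
])

```text
t: 20.9
eef_pos: [497.9, 35.1, 43.7]
tcp_rot: [-0.009, 1.571, -1.572]
ft_force: [0.3, 0.2, -1.6]
opening: 0.479
```

Emit:
apply_moves([
  [1, 0.2, 0, 0, 0],
  [1, 0.2, 0, 0, 0],
  [1, 0, 0, 0, 0],
])

```text
t: 21.2
eef_pos: [497.9, 35.1, 43.5]
tcp_rot: [0.751, 1.571, -0.812]
ft_force: [-1.8, 0.2, 1.7]
opening: 0.481
```

Emit:
apply_moves([
  [0.48, 0, 0, 0, 0],
  [0.44, 0, 0, 0, 0],
  [0.4, 0, 0, 0, 0],
  [0.3, 0, 0, 0, 0],
  [0.2, 0, 0, 0, 0],
  [0.2, 0, 0, 0, 0],
  [0.2, 0, 0, 0, 0],
])

```text
t: 21.9
eef_pos: [497.9, 35.1, 43.4]
tcp_rot: [0.534, 1.571, -1.029]
ft_force: [0.5, -0.9, 0.6]
opening: 0.796
```

Emit:
apply_moves([
  [0.2, -3, 0, 0, 0],
  [0.2, -12, 0, 0, 0],
  [0.2, -30, 0, 0, 0],
  [0.2, -40, 0, 0, 0],
  [0.2, -40, 0, 0, 0],
  [0.2, 0, -20, 40, 0],
  [0.2, 0, -20, 40, 0],
  [0.2, 0, -20, 40, 0],
  [0.2, 0, -20, 40, 0],
  [0.2, 0, -20, 40, 0],
])

```text
t: 22.9
eef_pos: [398.5, -167.0, 169.4]
tcp_rot: [0.971, 1.57, -0.592]
ft_force: [-0.5, 0.1, -0.2]
opening: 0.8
```

Emit:
apply_moves([
  [0.2, 0, 0, 40, 0],
  [0.2, 0, 0, 40, 0],
  [0.2, 0, 0, 0, 0],
  [0.2, 0, 0, 0, 0],
])

```text
t: 23.3
eef_pos: [399.8, -246.0, 168.9]
tcp_rot: [1.133, 1.571, -0.432]
ft_force: [0.3, 0.9, 0.3]
opening: 0.801
```

```bash
python3 - <<'E'
from h import *
b=cam("scene");a=cam("top");save(a,"z_top.png");save(b,"z_sc.png")
up=lambda x:cv2.resize(x[:,:,::-1],None,fx=4,fy=4,interpolation=cv2.INTER_CUBIC)
P=up(a["pixels"][175:255,215:325]);Q=up(b["pixels"][155:235,240:330])
cv2.imwrite("pics/z.png",np.hstack([P,Q]))
print(proj(a,[498.1,34.7,64.6]),(proj(a,[498.1,34.7,64.6])-[215,175])*4, (proj(b,[498.1,34.7,64.6])-[240,155])*4+[440,0])
delta([0,0,0])
E
```

```text
[[246.31620262 220.36852182]] [[125.26481049 181.47408728]] [[703.29300985 133.76108715]]
t 23.4 pos [ 399.99 -244.77  168.74] F [ 0.07  0.38 -0.93] open 0.804
tool axes (cols)
 [[-1.0e-04  1.0e+00  8.6e-03]
 [ 1.0e-04  8.6e-03 -1.0e+00]
 [-1.0e+00 -1.0e-04 -1.0e-04]]
shift [ 168.8 -397.8 -248.2]
```

View pics/z.png

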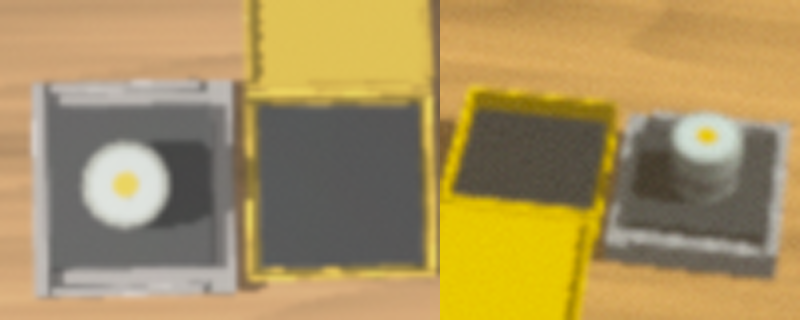

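```bash
python3 -c "
from h import *
print(env.job_done())"
```

```text
the job is handed in; nothing more can be done
None
```

The job is handed in, at 23.4 s of the 69 s allowed. The hand-in gives no verdict, so the checks below are my own.

- **Slate:** I dragged the top slate across by light friction. The readings while pressing stayed at or below about 10.5 N. At the rim the side force rose from about 2.5 N to about 5 N and stayed there, so the fingers were slipping on a slate that was home. The top picture puts its rim-side edge at y ≈ 79.9 mm, and my separate estimate of the rim face was 79.8 mm.
- **Headlamp:** I picked the small one. It triangulated to about 38 mm high and measured about 46 mm between the fingers. I set it down upright, lens up, and let go. In the last picture its lens dot is within about 1 to 2 mm of the slate's centre.
- **Everything else:** The other two slates look in place in the box, though only the middle one is visible from above. I never moved near the bulb or the cup. The gripper ended clear of everything.

Force was only read at the end of each move, so a brief peak in between would not have shown. No check failed or disagreed with another.

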